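# Tamp a sample plate home in its spring holder

### The job

One of the three sample holders has its plate still standing proud on the springs. Take the tamper from its rest and press that plate straight down, squarely and in the middle, until you feel it bottom firmly on its stop, keep it there for a moment without cracking the glass, then ease off so that the three latches hold the plate in level, and stand the tamper back in its rest. Touch the plate only with the tamper and leave the other things on the bench where they are.

Things in the scene. Friction and masses are not known exactly. Their poses are not given: they have to be found in the camera images.
- holder: The sample holder to be worked on, fixed: dark steel base disc (96 mm across, 10 mm high) carrying an upright aluminium tube, bore 46.4 mm, outside 59 mm, rim 40 mm above the bench; three dark blue latch housings stand round it to the same height. Origin: centre of the base's underside, on the bench, z up. Its plate stands proud of the rim; those of the others do not.
- holder_mouth (a point): Centre of the holder's rim, on its axis 40 mm above the bench. Inside, three spring plungers carry the plate: together they push up with about 4 N at the start and 7 to 9 N at the bottom. Below them a hard brass stop ring, hidden by the plate and screw-set anew each time: its top lies anywhere from 13 to 20 mm above the bench, so it must be felt for.
- holder_latch (a point): Point on the holder's axis 28 mm above the bench, level with the flat undersides of three brass spring bolts, 120 degrees apart, that point inwards (tips 19.5 mm from the axis, bevelled on top). Each yields outwards, under 1 N, as the plate is pushed down past it (1 to 4 N more for all three) and springs back over the plate's edge.
- plate: The sample plate, loose: round steel, 44 mm across, 6 mm thick, 40 g, brittle amber glass in its top. Origin: centre of its underside, z up. At the start it lies level in the holder's mouth, underside 36 mm above the bench; on the stop 13 to 20 mm; let go, it rises under the bolts to about 22 mm. 15 to 23 N on it is a firm bottoming; the glass cracks if the tamper presses with more than 27 N.
- tamper: The tamper, loose, 0.18 to 0.29 kg, upright in its rest: flat white-soled steel foot 32 mm across, 16 mm high; steel neck 14 mm thick; straight round black handle 26 mm across from 42 to 92 mm above the sole. Origin: centre of the sole, z up along the handle. The foot goes down between the bolt tips with 3.5 mm to spare all round; farther off centre it holds a bolt back.
- rest: The tamper's rest, fixed to the bench: a black rubber cup 62 mm across and 14 mm high with a round recess 37 mm across, floor 4 mm above the bench, in which the tamper's foot stands. Origin: centre of the underside, z up.
- holder_full: Bystander, fixed: an identical holder whose plate is already latched in, its top below the rim. Origin: centre of the underside. Leave it alone.
- holder_empty: Bystander, fixed: an identical holder without a plate; plungers and stop ring are seen. Origin: centre of the underside. Leave it alone.
- beaker: Bystander, loose: glass beaker 72 mm across, 95 mm high. Origin: centre of the underside.
- beaker_small: Bystander, loose: glass beaker 54 mm across, 70 mm high. Origin: centre of the underside.
- measuring_cylinder: Bystander, loose: glass measuring cylinder, foot 64 mm across, 190 mm high. Origin: centre of the underside.
- amber_jar: Bystander, loose: amber glass jar 90 mm across, 150 mm high. Origin: centre of the underside.
- wash_bottle: Bystander, loose: white bottle with a red cap, 64 mm across, 160 mm high. Origin: centre of the underside.
- spatula: Bystander, loose: thin steel spatula about 180 mm long and 4 mm thick, lying on the bench. Origin: under its middle.
Not all that is in view belongs to the job. Of the things like the tamper, leave any that is orange; of the rest the smaller one is meant.

How it is judged:
By the outcome, as a careful person would: the job done as asked, in the order asked, and still so for the second after the job is handed in, with the robot touching nothing.
It also fails if it takes over 58 s, if anything falls off the work surface, if the arm or the gripper's body presses on something with over 40 N, if the wrist force passes 120 N, or if a joint passes its speed limit or range.

### The arm

A 7-joint arm with a two-finger parallel gripper is mounted at the origin on the work surface. World frame = base frame: x ahead of the robot, y to its left, z up, the work surface at z = 0. Lengths are in m, angles in rad, forces in N, time in s.
With the tool pointing down it reaches from about 0.425 to 0.875 m from the base axis. Payload 8.4 kg.
Tool frame: the origin (TCP) lies on the centre line of the jaws, within the pads' length; the fingertips stand 22 mm ahead of it and the grasp point (between the pads) lies 3 mm ahead of it (robot.tip_reach is the z of the fingertips in the tool frame, in m); z points along the fingers, x is the direction in which the jaws open and shut, and the axes are right-handed (so a half turn about z gives the same grasp; the last joint's range is limited). The gripper opens to 85 mm and grips with 20 to 120 N. Pads are 22 mm wide; open, the fingers measure 114 mm over their backs; the gripper's body (76 mm by 85 mm) begins 54 mm behind the grasp point. The pads swing forward as they close: fully open they stand 13 mm farther back than shut.
Start: joints at [-0.099, 0.333, 0.04, 1.465, -0.013, 1.343, -0.059], TCP at [0.65, -0, 0.253] pointing down, gripper open.
Joint ranges: [-2.58, 2.58], [-0.38, 2.09], [-1.3, 1.39], [0.25, 2.4], [-1.5, 4.64], [0.08, 2.09], [-2.65, 2.65]. Speed limits (rad/s): [2.22, 2.22, 2.79, 2.79, 3.14, 3.14, 3.14].

### API

Orientations are given as a 3x3 rotation matrix whose columns are the frame's x, y, z axes.
In Python, from workcell import robot gives the robot as it stands.
- The arm moves only by the tool send_rows, never from a script. Its argument "plan" is a list that holds one entry, the list of rows, each a list of 5 numbers: the finger opening in mm, from 0 to 85.4, then the shift along the tool's x, y, z in mm, then the turn about the tool's z in rad. In form: [[[claw, dx, dy, dz, roll], ...]]. A call has 1 to 12 rows; each row shifts and turns the commanded pose from where the row before left it, along the tool's axes as they then stand; what a row does not reach is not made up. A row lasts 1/10 s, in which the tool goes at most 50 mm and 8.59 degrees, less where a joint would pass 70% of its speed; a pose out of reach is approached as far as the arm can. A call with a gripper value outside its range is refused whole. The fingers move at their own pace and stop on an object; the grip force is fixed at half the most. Time passes only in rows, so rows that do not move let the fingers close. It gives the time, the measured TCP pose, the force and the opening at its end, in the units of the state.
- robot.observe(): the state, without advancing time (a new reading comes with each control period).
- robot.capture(name): name is "scene" or "side" or "wrist"; returns a dict with "pixels" (480x640x3 uint8, red, green, blue), "fx", "fy", "cx", "cy" (pixels), "extrinsics" (4x4, takes a point from camera to world coordinates). Camera axes: x right, y up, looking along -z (the intrinsics and any distortion apply to the point x, -y, -z); pixel columns grow to the right and rows downward; lengths in m; the calibration is good to about 2 mm. The wrist camera is an equidistant fisheye: a pixel r from the principal point sees the ray r / f radians off the axis. A picture is of the moment at which its call begins. There is no depth.
- robot.hand_in(): hands the job in, once; it reports no verdict.
The state is a dict: "time": time; "joint_positions": joint angles; "joint_vel": joint speeds; "effort": joint torques, N m; "tool_pos": TCP position; "orientation": TCP orientation; "ft_force": force on the tool from outside, world axes, zero at the start; "wrist_torque": the same for the moment, N m; "gripper_width": opening from 0.0 (shut) to 1.0 (fully open).
Only numpy, scipy, OpenCV 4.12 (cv2) and the standard library are available. Lean on these libraries where they do the work, as an engineer would, in place of code of your own. Each camera call takes 0.05 s, during which the arm holds its last target. There are 200 camera calls.

## Working session

There is one attempt and no reset: what is moved stays moved. The work goes in short steps, Python scripts to look and compute and a tool call to move; the robot and the scene stay as the last step left them, time stands still between calls to the robot, and variables do not carry over. Pictures are saved under pics/ and viewed, about 8 in all and at most 12, crops included, and the job is handed in when it is done.

Besides the shell and the picture viewer there is one more tool, called after "Call:" as a command line: name --argument value ..., lists and objects as JSON in quotes. send_rows: Moves the arm, as the interface text tells. Its arguments: {"type":"object","properties":{"plan":{"type":"array"}},"required":["plan"]}

```bash
mkdir -p pics
cat > h.py <<'E'
import numpy as np, cv2
from workcell import robot
def snap(n,f):
    c=robot.capture(n); cv2.imwrite(f,c['pixels'][:,:,::-1]); np.savez(f[:-4]+'.npz',**{k:c[k] for k in('fx','fy','cx','cy','extrinsics','pixels')}); return c
def ray(c,u,v,fish=False):
    x=(u-c['cx'])/c['fx']; y=(v-c['cy'])/c['fy']
    if fish:
        r=np.hypot(x,y); s=np.sin(r)/max(r,1e-9); d=np.array([x*s,-y*s,-np.cos(r)])
    else: d=np.array([x,-y,-1.])
    E=np.array(c['extrinsics']); return E[:3,3],E[:3,:3]@d
def at(c,u,v,z,fish=False):
    o,d=ray(c,u,v,fish); return o+d*(z-o[2])/d[2]
E
python3 - <<'E'
from h import *
for n in('scene','side','wrist'):
    c=snap(n,f'pics/{n}0.png'); print(n,c['fx'],c['cx'],c['cy'],np.round(c['extrinsics'],3).tolist(),[k for k in c])
s=robot.observe(); print(s['tool_pos'],np.round(s['orientation'],3).tolist(),s['ft_force'],s['time'])
E
```

```text
scene 600.0912276035708 319.7469731701554 239.70499522580695 [[-0.273, -0.807, 0.524, 1.404], [0.962, -0.23, 0.147, 0.231], [0.002, 0.544, 0.839, 1.399], [0.0, 0.0, 0.0, 1.0]] ['pixels', 'fx', 'fy', 'cx', 'cy', 'extrinsics']
side 446.7316304706104 323.5264731608377 243.71885712444342 [[-0.965, 0.179, -0.191, 0.369], [-0.261, -0.622, 0.738, 0.733], [0.013, 0.762, 0.647, 0.704], [0.0, 0.0, 0.0, 1.0]] ['pixels', 'fx', 'fy', 'cx', 'cy', 'extrinsics']
wrist 371.64829954431775 313.0327954893561 239.87946158119206 [[1.0, -0.001, 0.002, 0.649], [0.001, 0.962, 0.272, 0.069], [-0.002, -0.272, 0.962, 0.373], [0.0, 0.0, 0.0, 1.0]] ['pixels', 'fx', 'fy', 'cx', 'cy', 'extrinsics']
[ 6.49672972e-01 -2.61070500e-05  2.52606827e-01] [[1.0, 0.0, -0.001], [0.0, -1.0, -0.0], [-0.001, 0.0, -1.0]] [ 0.42322887  0.12740295 -0.20312622] 0.15
```

View pics/scene0.png

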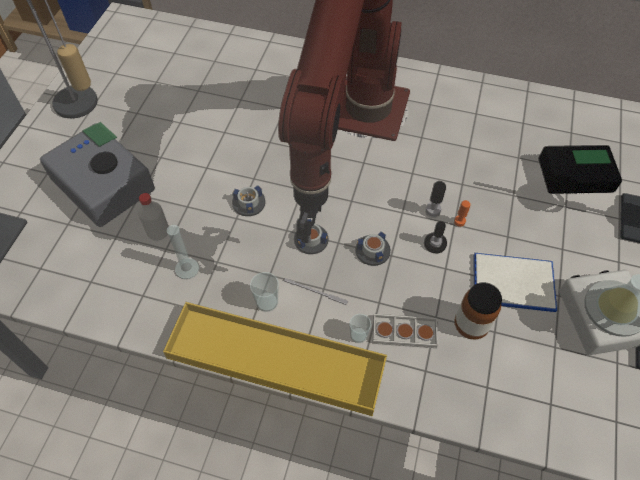

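View pics/side0.png

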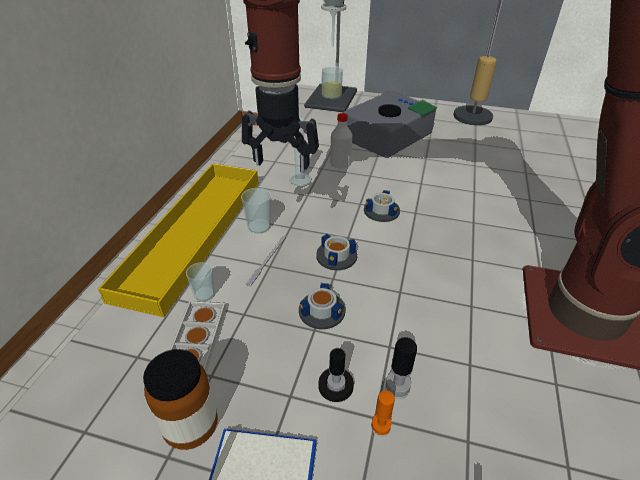

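View pics/wrist0.png

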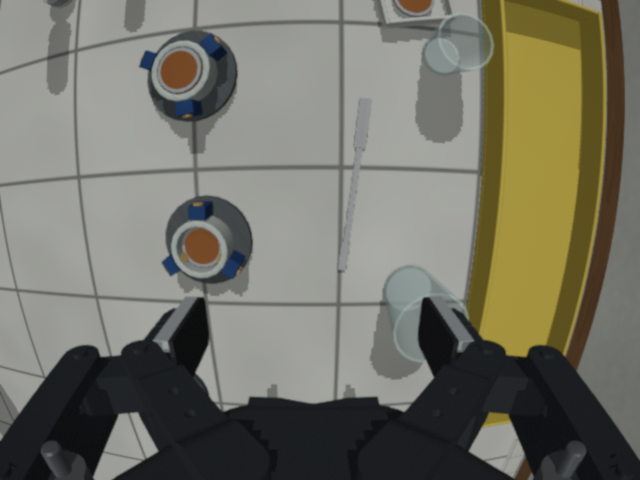

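Three views. Tamper candidates (scene/side pixels):
- Black in the rest at (437,237)/(337,375).
- Larger black at (436,197)/(403,365).
- Orange at (462,212)/(384,412).

I choose the one in the black rest. Holder candidates in the side view:
- (322,303): plate looks flush or proud.
- (337,250): plate sunk.
- (381,204): empty.

One close crop will check this.

Run:
```python
from h import *
S=np.load('pics/side0.npz');C=np.load('pics/scene0.npz');W=np.load('pics/wrist0.npz')
def tri(a,b):
    (o1,d1),(o2,d2)=a,b; A=np.stack([d1,-d2],1); t=np.linalg.lstsq(A,o2-o1,rcond=None)[0]
    p,q=o1+d1*t[0],o2+d2*t[1]; return np.round((p+q)/2,4),round(np.linalg.norm(p-q),4)
print('tamper top side/scene',at(S,338,353,.096),at(C,440,227,.096),tri(ray(S,338,353),ray(C,440,227)))
print('rest',at(S,336,384,.007),at(C,436,243,.007))
print('large',at(S,402,390,0),at(C,434,212,0))
print('holderP plate',at(S,322,298,.042),at(C,374,243,.042),at(W,180,70,.042,True))
print('holderP base',at(S,322,308,.01),at(C,373,249,.01))
print('holderF',at(S,337,246,.033),at(C,313,236,.033),at(W,202,245,.033,True), tri(ray(S,337,246),ray(W,202,245,True)))
print('P tri',tri(ray(S,322,298),ray(W,180,70,True)))
im=S['pixels'][:,:,::-1]
cv2.imwrite('pics/crop1.png',cv2.resize(im[225:445,285:445],None,fx=2.7,fy=2.7,interpolation=cv2.INTER_CUBIC))
```

```text
tamper top side/scene [0.45381625 0.29955212 0.096     ] [0.4645546  0.29549756 0.096     ] (array([0.4561, 0.2947, 0.0867]), np.float64(0.0037))
rest [0.45406726 0.30062513 0.007     ] [0.45632368 0.29827372 0.007     ]
large [0.34006483 0.27652494 0.        ] [0.34848888 0.27496379 0.        ]
holderP plate [0.52360248 0.14135153 0.042     ] [0.52593906 0.13626495 0.042     ] [0.52685607 0.13641178 0.042     ]
holderP base [0.52375657 0.13948401 0.01      ] [0.5249872  0.13580664 0.01      ]
holderF [ 0.53522282 -0.03255382  0.033     ] [ 0.54367215 -0.02936963  0.033     ] [ 0.53916653 -0.03266806  0.033     ] (array([ 0.5369, -0.0345,  0.0301]), np.float64(0.0029))
P tri (array([0.5249, 0.1373, 0.0373]), np.float64(0.0005))
```

View pics/crop1.png

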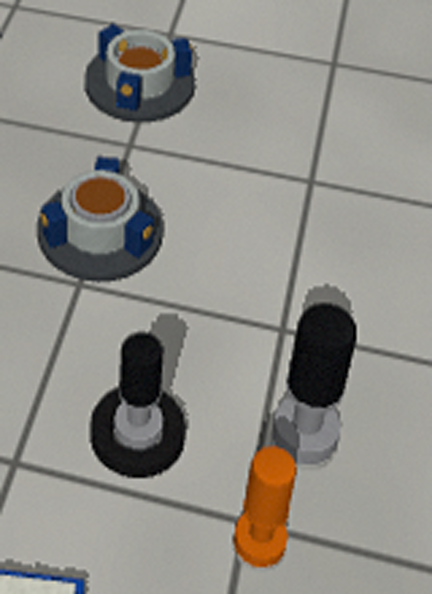

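The crop confirms both. The tamper is the smaller black one in the rest, at about (0.455, 0.299). The proud plate is in the holder at about (0.525, 0.137). Next I move to a hover above the tamper and look with the wrist camera.

Call:
send_rows --plan '[[[60, -20, -30, 0, 0], [60, -25, -38, 0, 0], [60, -25, -38, 6, 0], [60, -25, -38, 8, 0], [60, -25, -38, 8, 0], [60, -25, -38, 8, 0], [60, -25, -39, 8, 0], [60, -25, -40, 6, 0], [60, 0, 0, 6, 0], [60, 0, 0, 0, 0], [60, 0, 0, 0, 0]]]'

```text
time: 1.25
tool_pos: [0.4556, 0.2979, 0.2033]
orientation: [[1.0, -0.001, -0.0], [-0.001, -1.0, -0.001], [-0.0, 0.001, -1.0]]
ft_force: [1.8, -0.2, 0.2]
gripper_width: 0.698
```

Run:
```python
from h import *
c=snap('wrist','pics/wrist1.png')
s=robot.observe(); print(s['tool_pos'],np.round(s['orientation'],3).tolist(),s['ft_force'],s['time'],s['gripper_width'])
```

```text
[0.45589759 0.29772668 0.20343495] [[1.0, -0.002, 0.0], [-0.002, -1.0, -0.0], [0.0, 0.0, -1.0]] [ 1.01085935  0.31100739 -0.50551928] 1.3 0.698839025019715
```

View pics/wrist1.png

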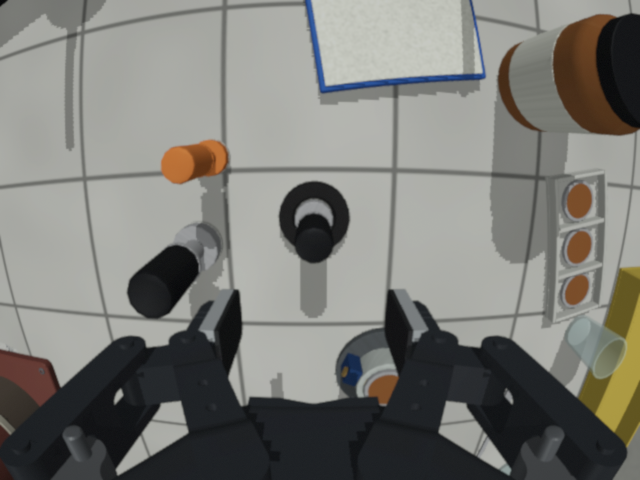

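Wrist view: tamper top at (314,245), rest ring at (314,216), orange (195,160) and larger black (155,290) clear on the left.

Run:
```python
from h import *
W=np.load('pics/wrist1.npz')
print(at(W,314,245,.096,True),at(W,314,216,.014,True),at(W,156,296,.1,True),at(W,180,164,.07,True))
g=cv2.cvtColor(W['pixels'],cv2.COLOR_RGB2GRAY)
m=(g<50).astype(np.uint8);m[:,:270]=0;m[:,360:]=0;m[:170]=0;m[270:]=0
n,l,st,ce=cv2.connectedComponentsWithStats(m);print([ (list(map(int,st[i])),ce[i].round(1).tolist()) for i in range(1,n) if st[i][4]>100])
```

```text
[0.45551998 0.29889829 0.096     ] [0.45566249 0.30025077 0.014     ] [0.3442806  0.26238123 0.1       ] [0.36047429 0.3509455  0.07      ]
[([280, 182, 69, 81, 3373], [313.8, 221.4])]
```

Call:
send_rows --plan '[[[60, 0, -2, 20, 0], [60, 0, 0, 25, 0], [60, 0, 0, 25, 0], [60, 0, 0, 25, 0], [60, 0, 0, 20, 0], [60, 0, 0, 14, 0], [60, 0, 0, 0, 0], [60, 0, 0, 0, 0]]]'

```text
time: 2.1
tool_pos: [0.4556, 0.3008, 0.0749]
orientation: [[1.0, -0.001, 0.0], [-0.001, -1.0, 0.0], [0.0, -0.0, -1.0]]
ft_force: [0.2, -0.1, 0.4]
gripper_width: 0.704
```

Call:
send_rows --plan '[[[20, 0, 0, 0, 0], [15, 0, 0, 0, 0], [15, 0, 0, 0, 0], [15, 0, 0, 0, 0], [15, 0, 0, 0, 0], [15, 0, 0, 0, 0], [15, 0, 0, 0, 0], [15, 0, 0, 0, 0]]]'

```text
time: 2.9
tool_pos: [0.4555, 0.3014, 0.0754]
orientation: [[1.0, 0.0, 0.001], [0.0, -1.0, 0.001], [0.001, -0.001, -1.0]]
ft_force: [-1.4, -0.4, 5.8]
gripper_width: 0.287
```

Call:
send_rows --plan '[[[15, 0, 0, -4, 0], [15, 0, 0, -8, 0], [15, 0, 0, -12, 0], [15, 0, 0, -16, 0], [15, 0, 0, -20, 0], [15, 0, 0, -10, 0], [15, 0, 0, 0, 0], [15, 0, 0, 0, 0], [15, 0, 0, 0, 0]]]'

```text
time: 3.8
tool_pos: [0.4545, 0.3006, 0.1433]
orientation: [[1.0, 0.0, -0.001], [0.0, -1.0, -0.001], [-0.001, 0.001, -1.0]]
ft_force: [-0.6, -0.2, -3.1]
gripper_width: 0.288
```

Call:
send_rows --plan '[[[15, 4, 10, -7, 0], [15, 8, 25, -15, 0], [15, 12, 35, -15, 0], [15, 12, 35, 0, 0], [15, 12, 35, 0, 0], [15, 12, 35, 0, 0], [15, 7, 20, 0, 0], [15, 3, 10, 0, 0], [15, 0, 0, 0, 0], [15, 0, 0, 0, 0], [15, 0, 0, 0, 0]]]'

```text
time: 4.9
tool_pos: [0.5245, 0.0977, 0.1813]
orientation: [[1.0, 0.002, -0.0], [0.002, -1.0, 0.001], [-0.0, -0.001, -1.0]]
ft_force: [-0.3, 0.3, -2.0]
gripper_width: 0.292
```

Run:
```python
from h import *
c=snap('wrist','pics/wrist2.png')
P=[]
for i in range(6):
    s=robot.observe(); P.append(s['tool_pos']);robot.capture('wrist')
print(np.mean(P,0),np.std(P,0),np.round(s['orientation'],3).tolist(),s['ft_force'],s['time'],s['wrist_torque'])
cv2.imwrite('pics/wrist2c.png',cv2.resize(c['pixels'][60:360,190:440,::-1],None,fx=2,fy=2,interpolation=cv2.INTER_CUBIC))
```

```text
[0.52471666 0.09698898 0.18130424] [1.03437288e-04 3.92415218e-04 1.27733334e-05] [[1.0, 0.001, -0.0], [0.001, -1.0, 0.0], [-0.0, -0.0, -1.0]] [-0.28700325  0.32629932 -2.30960435] 5.2 [-0.02656504 -0.01223518  0.00591602]
```

View pics/wrist2c.png

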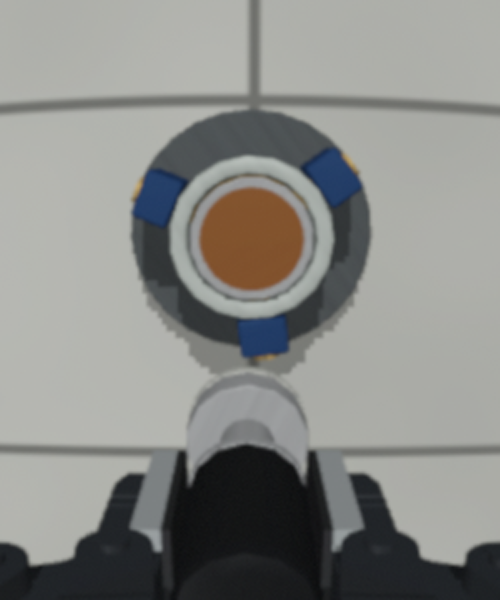

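Run:
```python
from h import *
W=np.load('pics/wrist2.npz'); im=W['pixels'].astype(int)
R,G,B=im[...,0],im[...,1],im[...,2]
m=((R>100)&(R-B>60)).astype(np.uint8); m[:120]=0;m[220:]=0;m[:,:270]=0;m[:,360:]=0
n,l,st,ce=cv2.connectedComponentsWithStats(m);k=1+np.argmax(st[1:,4]);
cn=max(cv2.findContours((l==k).astype(np.uint8),0,1)[0],key=len);print('amber',cv2.fitEllipse(cn))
(u,v),_,_=cv2.fitEllipse(cn); print('plate',at(W,u,v,.042,True))
# rim: bright low-saturation ring
u2,v2=190+251/2,60+237/2; print('rim',at(W,u2,v2,.04,True))
for zs in (.1095,.1255): print('foot front',zs,at(W,314.5,245,zs,True),'sides',at(W,190+188/2,60+430/2,zs,True),at(W,190+308/2,60+430/2,zs,True))
# dump column/row intensities for foot edge
g=im.sum(2)//3
print(g[236:262,314].tolist()); print(g[275,276:292].tolist(),g[275,338:352].tolist())
print('seen tip pos',W['extrinsics'][:3,3])
```

```text
amber ((315.3767395019531, 179.0318145751953), (49.069549560546875, 49.709205627441406), 95.97491455078125)
plate [0.52525476 0.13747994 0.042     ]
rim [0.5253515  0.13763732 0.04      ]
foot front 0.1095 [0.52456375 0.10931308 0.1095    ] sides [0.50769156 0.09184986 0.1095    ] [0.54103943 0.0919642  0.1095    ]
foot front 0.1255 [0.52449884 0.11405795 0.1255    ] sides [0.50902894 0.09804613 0.1255    ] [0.53960519 0.09815097 0.1255    ]
[63, 65, 72, 86, 91, 95, 103, 125, 148, 155, 140, 129, 125, 125, 127, 132, 147, 160, 159, 156, 157, 156, 157, 157, 157, 157]
[179, 179, 179, 179, 179, 179, 175, 162, 156, 157, 158, 158, 158, 157, 155, 155] [154, 154, 154, 153, 150, 149, 156, 167, 170, 170, 170, 170, 170, 170]
seen tip pos [0.52378281 0.16640292 0.30201058]
```

Call:
send_rows --plan '[[[15, 1, -10, 5, 0], [15, 0, -15, 10, 0], [15, 0, -10, 10, 0], [15, 0, -6.5, 10, 0], [15, 0, 0, 10, 0], [15, 0, 0, 8, 0], [15, 0, 0, 4, 0], [15, 0, 0, 0, 0], [15, 0, 0, 0, 0], [15, 0, 0, 0, 0]]]'

```text
time: 6.25
tool_pos: [0.5264, 0.1374, 0.1249]
orientation: [[1.0, -0.0, 0.001], [-0.0, -1.0, 0.0], [0.001, -0.0, -1.0]]
ft_force: [0.4, 0.3, -2.9]
gripper_width: 0.289
```

Run:
```python
from h import *
c=snap('wrist','pics/wrist3.png');d=snap('side','pics/side3.png');snap('scene','pics/scene3.png')
P=[];F=[]
for i in range(6):
    s=robot.observe(); P.append(s['tool_pos']);F.append(s['ft_force']);robot.capture('wrist')
print(np.mean(P,0),np.std(P,0),np.mean(F,0),s['time'])
a=cv2.resize(c['pixels'][130:330,215:415,::-1],(600,600),interpolation=cv2.INTER_CUBIC)
b=cv2.resize(d['pixels'][210:350,290:355,::-1],(200,431),interpolation=cv2.INTER_CUBIC)
o=np.zeros((600,800,3),np.uint8);o[:,:600]=a;o[:431,600:]=b
cv2.imwrite('pics/w3c.png',o)
```

```text
[0.5260812  0.13750288 0.12453603] [7.46829544e-05 1.56234216e-05 1.17083265e-04] [ 0.17616788  0.11780563 -2.53997638] 6.65
```

View pics/w3c.png

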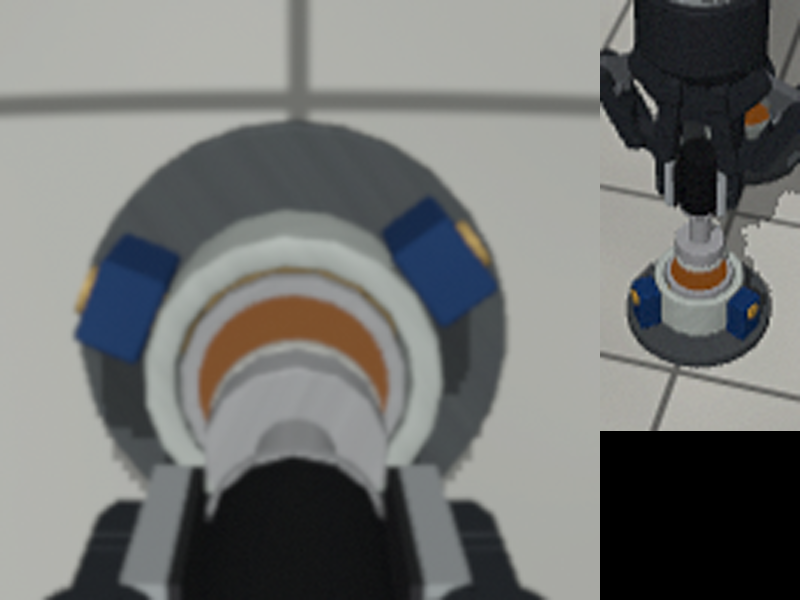

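Run:
```python
from h import *
W=np.load('pics/wrist3.npz');z=.0531
P=lambda x,y,z:at(W,215+x/3,130+y/3,z,True).round(4)
print('foot front sole',P(296,341,z),'top',P(296,366,z+.016),'sides top',P(205,445,z+.016),P(388,445,z+.016), 'sole sides',P(210,400,z),P(384,400,z))
print('amber front',P(295,296,.042),'L',P(200,380,.042),'R',P(390,380,.042))
print('plate front',P(295,275,.042),'rim bore front',P(295,267,.04),'rim out front',P(295,236,.04),'rimL',P(146,375,.04),'rimR',P(442,375,.04))
from scipy.optimize import least_squares
S=np.load('pics/side3.npz')
Q=lambda x,y,z:at(S,290+(x-600)/200*65,210+y/431*140,z).round(4)
print('side foot',Q(672,255,z),Q(727,255,z),'rim',Q(656,270,.04),Q(743,270,.04))
```

```text
foot front sole [0.5261 0.1497 0.0531] top [0.5261 0.1501 0.0691] sides top [0.5106 0.1359 0.0691] [0.5417 0.1359 0.0691] sole sides [0.5103 0.1384 0.0531] [0.5422 0.1385 0.0531]
amber front [0.5259 0.1553 0.042 ] L [0.5076 0.1386 0.042 ] R [0.5442 0.1386 0.042 ]
plate front [0.5259 0.1594 0.042 ] rim bore front [0.5259 0.1604 0.04  ] rim out front [0.5259 0.1664 0.04  ] rimL [0.4969 0.139  0.04  ] rimR [0.5546 0.139  0.04  ]
side foot [0.5412 0.1425 0.0531] [0.5069 0.1328 0.0531] rim [0.5509 0.1464 0.04  ] [0.4963 0.1308 0.04  ]
```

Same-image comparison: foot centre about (0.5261, 0.1339), plate centre about (0.5258, 0.1372). I shift 3 mm in +y and check with a model overlay.

Call:
send_rows --plan '[[[15, 0, -3, 2, 0], [15, 0, 0, 0, 0], [15, 0, 0, 0, 0], [15, 0, 0, 0, 0]]]'

```text
time: 7.1
tool_pos: [0.5259, 0.1405, 0.1223]
orientation: [[1.0, 0.0, -0.0], [0.0, -1.0, -0.0], [-0.0, 0.0, -1.0]]
ft_force: [-0.6, 0.3, -3.6]
gripper_width: 0.288
```

```bash
cat > ov.py <<'E'
from h import *
def proj(c,p,fish):
    E=np.array(c['extrinsics']);q=(p-E[:3,3])@E[:3,:3];x,y,z=q[:,0],-q[:,1],-q[:,2]
    if fish:
        r=np.hypot(x,y);t=np.arctan2(r,z);k=t/np.maximum(r,1e-9)
    else:k=1/z
    return np.stack([c['fx']*x*k+c['cx'],c['fy']*y*k+c['cy']],1)
def circ(x,y,z,r):
    t=np.linspace(0,2*np.pi,120);return np.stack([x+r*np.cos(t),y+r*np.sin(t),0*t+z],1)
def draw(c,box,size,items,fish):
    x0,y0,w,h=box;im=np.ascontiguousarray(cv2.resize(c['pixels'][y0:y0+h,x0:x0+w,::-1],size,interpolation=cv2.INTER_CUBIC));s=size[0]/w
    for (a,col) in items:
        q=(proj(c,circ(*a),fish)+.5-[x0,y0])*s-.5
        cv2.polylines(im,[np.round(q*8).astype(np.int32)],True,col,1,cv2.LINE_AA,3)
    return im
E
python3 - <<'E'
from ov import *
w=snap('wrist','pics/wrist4.png');s=snap('scene','pics/scene4.png')
P=[]
for i in range(4): P.append(robot.observe()['tool_pos']);robot.capture('wrist')
p=np.mean(P,0);print(p,robot.observe()['time']);z=p[2]-.0714
fx,fy=p[0]+.0,p[1]-.0036
it=[((.5258,.1372,.042,.022),(0,255,0)),((.5258,.1372,.04,.0295),(0,255,0)),((fx,fy,z,.016),(0,0,255)),((fx,fy,z+.016,.016),(255,0,255))]
a=draw(w,(245,180,140,130),(557,517),it,True)
b=draw(s,(350,200,45,70),(243,378),it,False)
o=np.zeros((600,800,3),np.uint8);o[:517,:557]=a;o[:378,557:]=b;cv2.imwrite('pics/ov4.png',o)
E
```

```text
[0.52599495 0.1404485  0.12233753] 7.4
```

View pics/ov4.png

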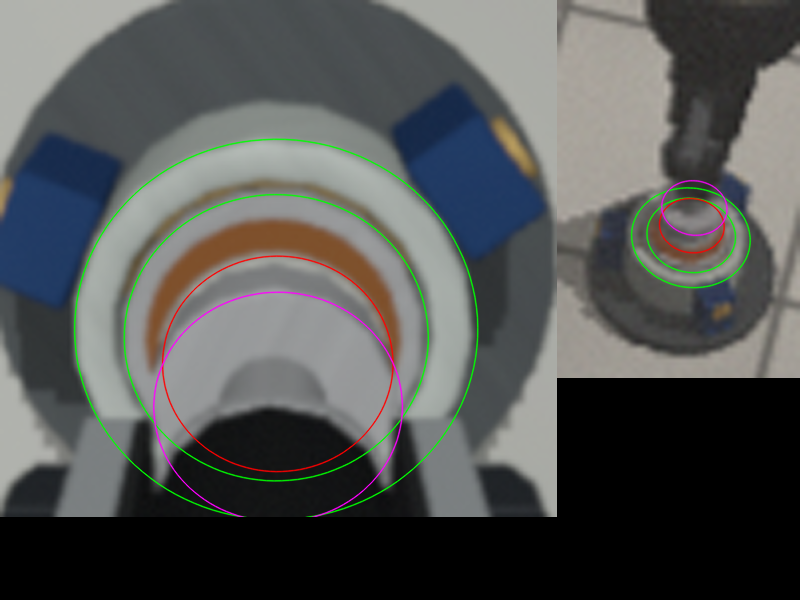

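The overlay agrees to about 1 mm: red sole and green rim circles fit their edges, foot and plate both near (0.526, 0.137). I descend now, reading the force.

Call:
send_rows --plan '[[[15, 0, -0.5, 3, 0], [15, 0, 0, 3, 0], [15, 0, 0, 2, 0], [15, 0, 0, 1, 0], [15, 0, 0, 1, 0], [15, 0, 0, 1, 0], [15, 0, 0, 0, 0], [15, 0, 0, 0, 0], [15, 0, 0, 0, 0]]]'

```text
time: 8.3
tool_pos: [0.526, 0.141, 0.1114]
orientation: [[1.0, -0.0, 0.0], [-0.0, -1.0, 0.0], [0.0, -0.0, -1.0]]
ft_force: [-2.0, -0.9, 2.0]
gripper_width: 0.29
```

Call:
send_rows --plan '[[[15, 0, 0, 1, 0], [15, 0, 0, 1, 0], [15, 0, 0, 1, 0], [15, 0, 0, 1, 0], [15, 0, 0, 1, 0], [15, 0, 0, 0, 0], [15, 0, 0, 0, 0]]]'

```text
time: 9.0
tool_pos: [0.5261, 0.141, 0.1062]
orientation: [[1.0, -0.0, 0.0], [-0.0, -1.0, 0.0], [0.0, -0.0, -1.0]]
ft_force: [-0.0, -0.7, 2.5]
gripper_width: 0.29
```

Call:
send_rows --plan '[[[15, 0, 0, 1, 0], [15, 0, 0, 1, 0], [15, 0, 0, 1, 0], [15, 0, 0, 1, 0], [15, 0, 0, 1, 0], [15, 0, 0, 1, 0], [15, 0, 0, 0, 0], [15, 0, 0, 0, 0]]]'

```text
time: 9.8
tool_pos: [0.5261, 0.141, 0.1003]
orientation: [[1.0, -0.0, 0.0], [-0.0, -1.0, 0.0], [0.0, -0.0, -1.0]]
ft_force: [-0.1, -0.6, 3.2]
gripper_width: 0.29
```

Call:
send_rows --plan '[[[15, 0, 0, 0.5, 0], [15, 0, 0, 0.5, 0], [15, 0, 0, 0, 0], [15, 0, 0, 0, 0]]]'

```text
time: 10.2
tool_pos: [0.5261, 0.141, 0.0993]
orientation: [[1.0, -0.0, 0.0], [-0.0, -1.0, 0.0], [0.0, -0.0, -1.0]]
ft_force: [-1.2, -0.1, 3.3]
gripper_width: 0.292
```

Call:
send_rows --plan '[[[15, 0, 0, 0.5, 0], [15, 0, 0, 0.5, 0], [15, 0, 0, 0, 0], [15, 0, 0, 0, 0]]]'

```text
time: 10.6
tool_pos: [0.526, 0.141, 0.0983]
orientation: [[1.0, -0.0, 0.0], [-0.0, -1.0, 0.0], [0.0, -0.0, -1.0]]
ft_force: [-0.4, -0.9, 2.7]
gripper_width: 0.29
```

Call:
send_rows --plan '[[[15, 0, 0, 0.5, 0], [15, 0, 0, 0, 0], [15, 0, 0, 0, 0]]]'

```text
time: 10.9
tool_pos: [0.526, 0.141, 0.0978]
orientation: [[1.0, -0.0, 0.0], [-0.0, -1.0, 0.0], [0.0, -0.0, -1.0]]
ft_force: [-0.1, 0.9, 4.1]
gripper_width: 0.291
```

Call:
send_rows --plan '[[[15, 0, 0, 0.5, 0], [15, 0, 0, 0, 0], [15, 0, 0, 0, 0]]]'

```text
time: 11.2
tool_pos: [0.526, 0.141, 0.0973]
orientation: [[1.0, -0.0, 0.0], [-0.0, -1.0, 0.0], [0.0, -0.0, -1.0]]
ft_force: [-0.3, 0.1, 3.6]
gripper_width: 0.291
```

Call:
send_rows --plan '[[[15, 0, 0, 0.25, 0], [15, 0, 0, 0, 0]]]'

```text
time: 11.4
tool_pos: [0.526, 0.141, 0.0971]
orientation: [[1.0, -0.0, 0.0], [-0.0, -1.0, 0.0], [0.0, -0.0, -1.0]]
ft_force: [-0.4, 0.0, 3.2]
gripper_width: 0.286
```

Run:
```python
from h import *
P=[];F=[]
for i in range(8):
    s=robot.observe(); P.append(s['tool_pos']);F.append(s['ft_force']);robot.capture('wrist')
print(np.mean(P,0),np.mean(F,0),np.std(F,0),s['time'],s['wrist_torque'])
```

```text
[0.52600303 0.14099638 0.09708023] [-0.25792798  0.00764268  4.01458001] [0.36027706 0.57686961 0.40322582] 11.75 [-0.0454882   0.0378012  -0.01418718]
```

Call:
send_rows --plan '[[[15, 0, 0, 0.25, 0], [15, 0, 0, 0, 0]]]'

```text
time: 12.0
tool_pos: [0.526, 0.141, 0.0968]
orientation: [[1.0, -0.0, -0.0], [-0.0, -1.0, 0.0], [-0.0, -0.0, -1.0]]
ft_force: [0.2, -0.9, 4.0]
gripper_width: 0.287
```

Call:
send_rows --plan '[[[15, 0, 0, 0.25, 0], [15, 0, 0, 0, 0]]]'

```text
time: 12.2
tool_pos: [0.526, 0.141, 0.0967]
orientation: [[1.0, -0.0, 0.0], [-0.0, -1.0, 0.0], [0.0, -0.0, -1.0]]
ft_force: [-0.9, -0.6, 6.2]
gripper_width: 0.286
```

Call:
send_rows --plan '[[[15, 0, 0, 0.1, 0], [15, 0, 0, 0, 0], [15, 0, 0, 0, 0]]]'

```text
time: 12.5
tool_pos: [0.526, 0.141, 0.0967]
orientation: [[1.0, -0.0, 0.0], [-0.0, -1.0, 0.0], [0.0, -0.0, -1.0]]
ft_force: [-0.5, 0.3, 7.0]
gripper_width: 0.292
```

Call:
send_rows --plan '[[[15, 0, 0, 0.2, 0], [15, 0, 0, 0, 0], [15, 0, 0, 0, 0]]]'

```text
time: 12.8
tool_pos: [0.5261, 0.141, 0.0967]
orientation: [[1.0, -0.0, 0.0], [-0.0, -1.0, 0.0], [0.0, -0.0, -1.0]]
ft_force: [-1.5, -0.4, 7.9]
gripper_width: 0.29
```

Call:
send_rows --plan '[[[15, 0, 0, 0.3, 0], [15, 0, 0, 0.2, 0], [15, 0, 0, 0, 0], [15, 0, 0, 0, 0]]]'

```text
time: 13.2
tool_pos: [0.5261, 0.1411, 0.0966]
orientation: [[1.0, -0.0, 0.0], [-0.0, -1.0, 0.0], [0.0, -0.0, -1.0]]
ft_force: [-2.6, -0.9, 11.8]
gripper_width: 0.291
```

Call:
send_rows --plan '[[[15, 0, 0, 0.3, 0], [15, 0, 0, 0.2, 0], [15, 0, 0, 0, 0], [15, 0, 0, 0, 0]]]'

```text
time: 13.6
tool_pos: [0.5262, 0.1411, 0.0965]
orientation: [[1.0, -0.0, 0.001], [-0.0, -1.0, 0.0], [0.001, -0.0, -1.0]]
ft_force: [-5.1, -0.6, 17.5]
gripper_width: 0.287
```

Run:
```python
from h import *
P=[];F=[];T=[]
for i in range(8):
    s=robot.observe(); P.append(s['tool_pos']);F.append(s['ft_force']);T.append(s['wrist_torque']);robot.capture('wrist')
print(np.mean(P,0),np.mean(F,0),np.std(F,0),s['time'],np.mean(T,0))
```

```text
[0.52618569 0.14112853 0.09651535] [-4.48721689 -1.23502997 16.68318636] [0.31574898 0.37860501 0.76577277] 13.95 [-0.37472573  1.26129083 -0.0239216 ]
```

The stop was reached at sole height about 25 mm, with about 19 N on the plate. I hold for a moment, then ease off.

Call:
send_rows --plan '[[[15, 0, 0, 0, 0], [15, 0, 0, 0, 0], [15, 0, 0, 0, 0], [15, 0, 0, 0, 0], [15, 0, 0, 0, 0], [15, 0, 0, -0.3, 0], [15, 0, 0, -0.4, 0], [15, 0, 0, -0.4, 0], [15, 0, 0, -0.4, 0], [15, 0, 0, -0.5, 0], [15, 0, 0, -0.5, 0], [15, 0, 0, -0.5, 0]]]'

```text
time: 15.2
tool_pos: [0.5259, 0.141, 0.0982]
orientation: [[1.0, -0.0, -0.0], [-0.0, -1.0, -0.0], [-0.0, 0.0, -1.0]]
ft_force: [-0.7, -0.0, 3.8]
gripper_width: 0.284
```

Call:
send_rows --plan '[[[15, 0, 0, -0.5, 0], [15, 0, 0, -0.5, 0], [15, 0, 0, -0.5, 0], [15, 0, 0, -0.5, 0], [15, 0, 0, -0.5, 0], [15, 0, 0, -0.5, 0], [15, 0, 0, -1, 0], [15, 0, 0, -1, 0], [15, 0, 0, 0, 0], [15, 0, 0, 0, 0]]]'

```text
time: 16.2
tool_pos: [0.526, 0.141, 0.1033]
orientation: [[1.0, -0.0, 0.0], [-0.0, -1.0, 0.0], [0.0, -0.0, -1.0]]
ft_force: [-0.3, -0.2, -2.7]
gripper_width: 0.289
```

Run:
```python
from h import *
F=[]
for i in range(4): s=robot.observe();F.append(s['ft_force']);robot.capture('wrist')
print(np.mean(F,0),s['tool_pos'],s['time'])
```

```text
[-0.36362986 -0.12934151 -2.55587366] [0.52592246 0.14100398 0.10321195] 16.35
```

At sole height 32 mm the tamper carries no load, so the latches hold. I back off to the earlier viewing pose to check the level.

Call:
send_rows --plan '[[[15, 0, 0, -5, 0], [15, 0, 0, -12, 0], [15, 0, 0, -20, 0], [15, 0, 0, -20, 0], [15, 0, 0, -15, 0], [15, 0, 0, -6, 0], [15, 0, 14, 0, 0], [15, 0, 18, 0, 0], [15, 0, 12, 0, 0], [15, 0, 0, 0, 0], [15, 0, 0, 0, 0]]]'

```text
time: 17.5
tool_pos: [0.5258, 0.0969, 0.1809]
orientation: [[1.0, -0.001, -0.001], [-0.001, -1.0, 0.0], [-0.001, -0.0, -1.0]]
ft_force: [-0.0, 0.3, -2.8]
gripper_width: 0.291
```

Run:
```python
from ov import *
w=snap('wrist','pics/wrist5.png');d=snap('side','pics/side5.png')
s=robot.observe();print(s['tool_pos'],s['ft_force'],s['time'])
it=[((.5258,.1374,.028,.022),(0,255,0))]
a=cv2.resize(w['pixels'][100:260,230:400,::-1],(600,565),interpolation=cv2.INTER_CUBIC)
b=cv2.resize(d['pixels'][270:340,295:350,::-1],(200,255),interpolation=cv2.INTER_CUBIC)
o=np.zeros((600,800,3),np.uint8);o[:565,:600]=a;o[:255,600:]=b;cv2.imwrite('pics/w5c.png',o)
im=w['pixels'].astype(int);R,B=im[...,0],im[...,2]
m=((R>90)&(R-B>50)).astype(np.uint8); m[:120]=0;m[225:]=0;m[:,:280]=0;m[:,350:]=0
n,l,st,ce=cv2.connectedComponentsWithStats(m);k=1+np.argmax(st[1:,4]);cn=max(cv2.findContours((l==k).astype(np.uint8),0,1)[0],key=len)
(u,v),ax,ang=cv2.fitEllipse(cn);print(u,v,ax,ang,at(w,u,v,.028,True))
```

```text
[0.52583691 0.09781811 0.18108712] [-0.36292279  0.41036272 -2.51038838] 17.6
313.4896545410156 175.68679809570312 (47.652503967285156, 47.850868225097656) 110.08109283447266 [0.52529726 0.13759566 0.028     ]
```

View pics/w5c.png

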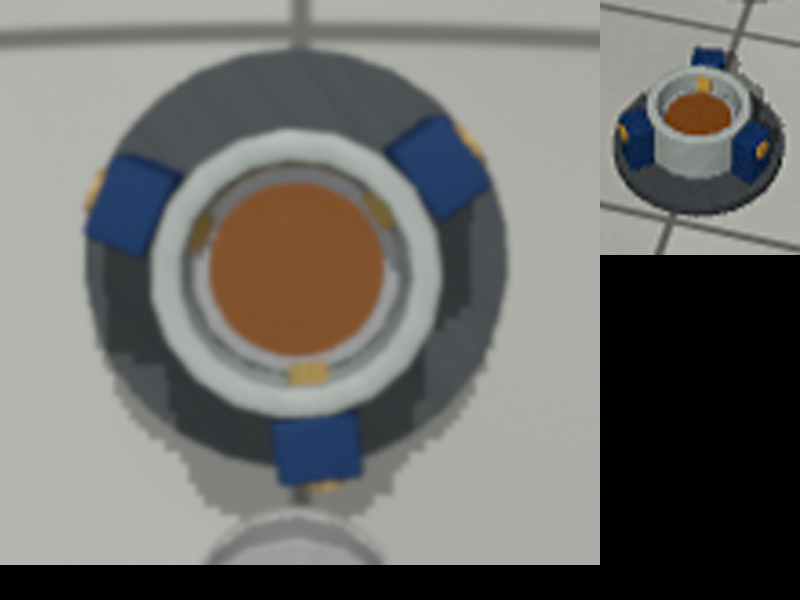

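The plate (crop 297,270) is intact and level, with all three bolts (200,232), (378,210) and (308,373) over its edge. Now back to the rest, with a check before insertion.

Call:
send_rows --plan '[[[15, -4, -12, 0, 0], [15, -9, -25, 0, 0], [15, -12, -35, 0, 0], [15, -12, -35, 0, 0], [15, -12, -35, 0, 0], [15, -12, -35, 0, 0], [15, -7, -19, 10, 0], [15, -2.5, -8.5, 20, 0], [15, 0, 0, 25, 0], [15, 0, 0, 20, 0], [15, 0, 0, 5, 0], [15, 0, 0, 0, 0]]]'

```text
time: 18.8
tool_pos: [0.4545, 0.3022, 0.1008]
orientation: [[1.0, 0.001, -0.001], [0.001, -1.0, -0.0], [-0.001, 0.0, -1.0]]
ft_force: [0.6, 1.0, -1.9]
gripper_width: 0.289
```

Call:
send_rows --plan '[[[15, 0, 0, 0, 0], [15, 0, 0, 0, 0]]]'

```text
time: 19.0
tool_pos: [0.456, 0.3022, 0.1026]
orientation: [[1.0, 0.0, 0.002], [0.0, -1.0, 0.001], [0.002, -0.001, -1.0]]
ft_force: [0.6, -0.3, -2.2]
gripper_width: 0.291
```

Run:
```python
from ov import *
w=snap('wrist','pics/wrist6.png');d=snap('side','pics/side6.png')
P=[]
for i in range(4): s=robot.observe();P.append(s['tool_pos']);robot.capture('wrist')
p=np.mean(P,0);print(p,s['ft_force'],s['time']);z=p[2]-.0714
fx,fy=p[0],p[1]-.0034
it=[((.4556,.3003,.014,.031),(0,255,0)),((.4556,.3003,.014,.0185),(0,255,0)),((fx,fy,z,.016),(0,0,255)),((fx,fy,z+.016,.016),(255,0,255))]
a=draw(w,(240,170,150,145),(590,570),it,True)
b=draw(d,(305,320,60,100),(210,350),it,False)
o=np.zeros((600,800,3),np.uint8);o[:570,:590]=a;o[:350,590:]=b;cv2.imwrite('pics/ov6.png',o)
```

```text
[0.45580867 0.30169147 0.10198776] [ 0.27948236  0.01291516 -2.11144195] 19.25
```

View pics/ov6.png

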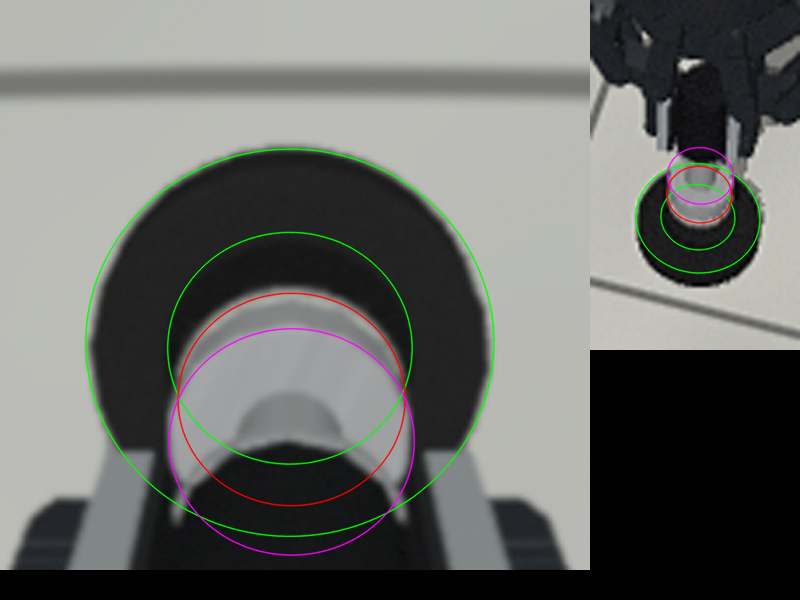

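Rest and foot overlays fit. The foot is about 1.3 mm short in y, so I correct that and lower.

Call:
send_rows --plan '[[[15, 0, -1.3, 5, 0], [15, 0, 0, 6, 0], [15, 0, 0, 4, 0], [15, 0, 0, 3, 0], [15, 0, 0, 3, 0], [15, 0, 0, 2, 0], [15, 0, 0, 1.5, 0], [15, 0, 0, 1, 0], [15, 0, 0, 0, 0], [15, 0, 0, 0, 0]]]'

```text
time: 20.3
tool_pos: [0.4556, 0.3028, 0.0759]
orientation: [[1.0, -0.0, 0.0], [-0.0, -1.0, 0.0], [0.0, -0.0, -1.0]]
ft_force: [-0.1, -0.5, -2.8]
gripper_width: 0.288
```

Call:
send_rows --plan '[[[15, 0, 0, 0.4, 0], [15, 0, 0, 0.3, 0], [15, 0, 0, 0, 0], [15, 0, 0, 0, 0]]]'

```text
time: 20.7
tool_pos: [0.4556, 0.3029, 0.0755]
orientation: [[1.0, -0.0, 0.0], [-0.0, -1.0, 0.0], [0.0, -0.0, -1.0]]
ft_force: [-1.8, -0.9, 4.0]
gripper_width: 0.29
```

Call:
send_rows --plan '[[[30, 0, 0, 0, 0], [34, 0, 0, 0, 0], [40, 0, 0, 0, 0], [48, 0, 0, 0, 0], [56, 0, 0, 0, 0], [60, 0, 0, 0, 0], [60, 0, 0, 0, 0], [60, 0, 0, 0, 0]]]'

```text
time: 21.5
tool_pos: [0.4555, 0.3028, 0.0751]
orientation: [[1.0, -0.0, -0.0], [-0.0, -1.0, -0.0], [-0.0, 0.0, -1.0]]
ft_force: [-0.8, 0.2, 0.5]
gripper_width: 0.703
```

Call:
send_rows --plan '[[[60, 0, 0, -5, 0], [60, 0, 0, -12, 0], [60, 0, 0, -20, 0], [60, 0, 0, -25, 0], [60, 0, 0, -25, 0], [60, 0, 0, -25, 0], [60, 0, 0, -15, 0], [60, 0, 0, 0, 0], [60, 0, 0, 0, 0], [60, 0, 0, 0, 0]]]'

```text
time: 22.5
tool_pos: [0.4549, 0.3023, 0.2008]
orientation: [[1.0, -0.0, -0.002], [-0.0, -1.0, -0.001], [-0.002, 0.001, -1.0]]
ft_force: [0.5, -0.6, -0.6]
gripper_width: 0.701
```

Run:
```python
from ov import *
w=snap('wrist','pics/wrist7.png');d=snap('side','pics/side7.png')
s=robot.observe();print(s['tool_pos'],s['ft_force'],s['time'])
o=np.zeros((480,800,3),np.uint8);o[:,:400]=cv2.resize(w['pixels'][60:420,163:463,::-1],(400,480));o[:,400:]=cv2.resize(d['pixels'][190:450,215:432,::-1],(400,480));cv2.imwrite('pics/f.png',o)
```

```text
[0.45499088 0.30243187 0.20082456] [ 0.53792763 -0.92430088  0.03146702] 22.6
```

View pics/f.png

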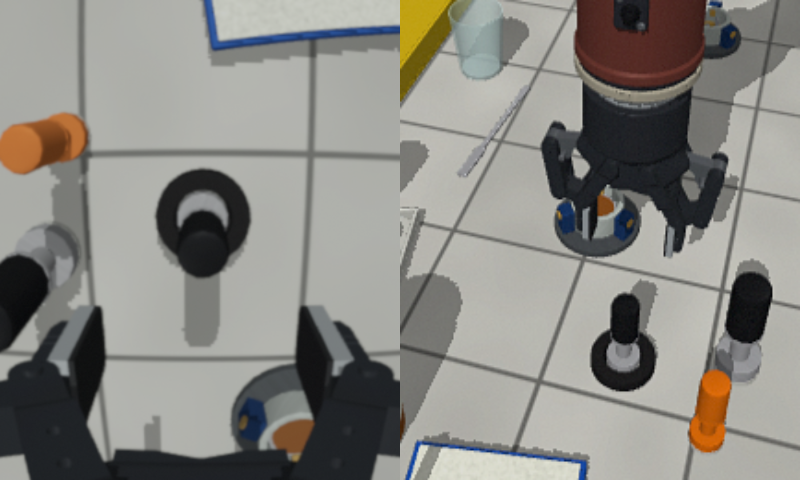

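The tamper stands upright in its rest (crop 203,218 and 623,350), and the gripper is clear of everything. Handing in.

```bash
python3 -c "
from workcell import robot
print(robot.hand_in())"
```

```text
the job is handed in; nothing more can be done
None
```

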